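# Show the pastry cutter to the inspection camera

## Task

Pull the drawer of the small wooden unit out to its stop, take the round pastry cutter out of it and show it to the little tilted camera: hold it in the air straight out in front of the lens, cutting edge 15 cm from the lens and turned squarely towards it. Finish while still holding it there, steady. Leave the drawer fully open with the square cutter in it, do not touch the camera, and leave the salt shaker and the tart tin alone.

Things in the scene. Friction and masses are not known exactly. Their poses are not given: they have to be found in the camera images.
- unit_drawer0 (a joint): how far the drawer is out, in m: 0 closed, 0.150 at its stop. It may start up to 0.012 open. It slides along the unit's own -x and runs stiffly (about 1 N), staying where it is left.
- unit_drawer0_handle (a point): centre of the drawer's steel bar handle: a level bar about 10 mm thick and 120 mm long along the unit's y, 82 mm above the table and 35 mm out from the drawer's front face, so fingers pointing down can close across it (one each side, along the unit's x).
- unit: low light-wood unit, 220 deep (x), 270 wide (y), 120 mm high, fixed, with one drawer. Origin: centre of its underside; front towards its own -x. Drawer: inner floor 22 mm, side walls 98 mm, front panel 108 mm above the table. Fully out, the cutters stand in front of the unit, their axes 45 mm or more from it and from the drawer's front panel; they may slide some mm as it stops.
- round_cutter: round pastry cutter in the drawer, to the left or right of the square one, standing mouth down: steel shell 58 mm across. Origin: centre of its open mouth underneath (plane of the cutting edge); z points from there up to the wooden grip bar. Closed flat top 30 mm above the mouth. About 90 g. 
- round_grip (a point): centre of the round cutter's grip, on its axis, 58 mm above its mouth: a wooden bar 14 mm wide (x), 44 mm long (y, across the drawer within about 0.5 rad) and 16 mm high, on two thin posts, 20 mm clear above the shell. Best pinched across the 14 mm; fingertips then clear the shell.
- square_cutter: the square pastry cutter, in the drawer: a steel shell 54 x 54 mm, 30 mm high, same grip as the round one. Stays in the drawer.
- cam_head: head of the small inspection camera, a white cylinder 52 mm across on a 72 mm wide black foot fixed to the worktop, up to about 95 mm high. Origin: centre of the lens face, 82 mm above the table; z points straight out of the lens, upwards and leaning 0.6 rad (34 degrees) from vertical, roughly towards the robot.
- salt_shaker: glass salt shaker with steel cap, 42 x 42 x 87 mm, loose on the worktop to the left; origin: centre of its underside.
- tart_tin: empty dark steel tart tin, 84 to 93 mm across the fluted rim, 22 mm high, loose on the worktop to the right; origin: centre of its underside.
There are look-alikes about, which are no part of the job. Of the things that look like the part that bears cam_head, take the one that is nearest to the robot's base at the start.

How it is judged:
By the outcome, as a careful person would: the job done as asked, in the order asked, and still so for the second after the job is handed in, while the arm keeps its last pose, push and grip.
It also fails if it takes over 50 s, if anything falls off the work surface, if the arm or the gripper's body presses on something with over 40 N, if the wrist force passes 120 N, or if a joint passes its speed limit or range.

## Robot

A 7-joint arm with a two-finger parallel gripper is mounted at the origin on the work surface. World frame = base frame: x ahead of the robot, y to its left, z up, the work surface at z = 0. Lengths are in m, angles in degrees, forces in N, time in s.
With the tool pointing down it reaches from about 0.4 to 0.85 m from the base axis. Payload 10.4 kg.
Tool frame: the origin (TCP) lies on the front face of the gripper's body, between the roots of the fingers; the fingertips stand 70 mm ahead of it and the grasp point (between the pads) lies 51 mm ahead of it; z points along the fingers, y is the line along which they close (so a half turn about z gives the same grasp; the last joint's range is limited). The gripper opens to 87 mm and grips with 3 to 60 N. Pads are 19 mm wide; open, the fingers measure 117 mm over their backs; the gripper's body (75 mm by 190 mm) begins 51 mm behind the grasp point.
Start: joints at [-73.717, 19.034, -3.707, 83.658, 1.238, 77.344, -5.071], TCP at [0.189, 0.596, 0.292] pointing down, gripper open.
Joint ranges: [-148.97, 148.97], [-28.65, 121.19], [-84.17, 76.75], [9.2, 138.47], [-72.65, 252.65], [3.7, 117.97], [-149.18, 149.18]. Speed limits (degrees/s): [127.2, 127.2, 159.86, 159.86, 180, 180, 180].

## Interface

Orientations are given as [roll, pitch, yaw] about the fixed x, y, z axes, in that order (R = Rz(yaw) Ry(pitch) Rx(roll)).
In Python, from bench import bot gives the robot as it stands.
- The arm moves only by the tool drive_tool, never from a script. Its argument "targets" is a list that holds one entry, the list of rows, each a list of 4 numbers: the shift along the tool's x, y, z in cm, then the turn about the tool's z in rad. A call has 1 to 12 rows; each row shifts and turns the commanded pose from where the row before left it, along the tool's axes as they then stand; what a row does not reach is not made up. A row lasts 1/12 s, in which the tool goes at most 41.7 mm and 7.16 degrees, less where a joint would pass 70% of its speed; a pose out of reach is approached as far as the arm can. A call is refused whole if a number of a shift passes 4.17 or a number of a turn 0.125, either way. A call with a gripper value outside its range is refused whole. "claw" is the finger opening in cm, from 0 to 8.7, set as the call begins (left out, the last holds). The fingers move at their own pace and stop on an object; "force" is the grip in N (left out, the last holds). Time passes only in rows, so rows that do not move let the fingers close. It gives the time, the measured TCP pose, the force, the opening and the grip force at its end, in the units of the state.
- bot.observe(): the state, without advancing time (a new reading comes with each control period).
- bot.read_camera(name): name is "side" or "top"; returns a dict with "pixels" (384x512x3 uint8, red, green, blue), "fx", "fy", "cx", "cy" (pixels), "origin" and "rotation" of the camera in the world. Camera axes: x right, y down, z forward; pixel columns grow to the right and rows downward; lengths in m; the calibration is good to about 2 mm. A picture is of the moment at which its call begins. There is no depth.
- bot.job_done(): hands the job in; it is judged then, once.
Trained networks look in the newest picture that a camera, given by its name, has taken for a name from the list of things; names that differ only in an ending like _2 or _b are one class to them, and where a whole thing is asked for, a point or a joint stands for the part that bears it (a point fixed in the world has none). Each returns a list of dicts, best first, with "confidence" (0 to 1); they miss things now and then, are a little off and sometimes report something else, mostly with a low value. They report only what shows in the picture. A call takes as long as a camera call. They do not tell look-alikes from the thing itself.
- bot.look_for(camera, thing): "location" ([x, y, z] in m, in the coordinates of the camera as it stood for that picture, good to about 4 mm: the middle of the surface that is visible of it).
- bot.cut_out(camera, thing): "mask" (384x512 bool, what is visible of it).
- bot.tip_of(camera, thing): "location" ([x, y, z] in m, in the coordinates of the camera as it stood for that picture, good to about 4 mm: a listed point, or the origin of a listed thing).
The state is a dict: "time": time; "joints": joint angles; "qvel": joint speeds; "joint_torque": joint torques, N m; "ee_pos": TCP position; "ee_rot": TCP orientation; "contact_force": force on the tool from outside, world axes, zero at the start; "torque": the same for the moment, N m; "grip_width": opening from 0.0 (shut) to 1.0 (fully open); "grip_force": force on a finger pad.
Only numpy, scipy, OpenCV 4.12 (cv2) and the standard library are available. Lean on these libraries where they do the work, as an engineer would, in place of code of your own. Each camera call takes 0.05 s, during which the arm holds its last target. There are 200 camera calls.

## Working session

There is one attempt and no reset: what is moved stays moved. The work goes in short steps, Python scripts to look and compute and a tool call to move; the robot and the scene stay as the last step left them, time stands still between calls to the robot, and variables do not carry over. Pictures are saved under pics/ and viewed, at most 10 in all, crops included, and the job is handed in when it is done.

Besides the shell and the picture viewer there is one more tool, called after "Emit:" as name(argument=value, ...), one argument or row to a line, values as JSON. drive_tool: Moves the arm, as the interface text tells. Its arguments: {"type":"object","properties":{"targets":{"type":"array","items":{"type":"array","items":{"type":"array","items":{"type":"number"}}}},"claw":{"type":"number"},"force":{"type":"number"}},"required":["targets"]}

```bash
mkdir -p pics; cat > h.py <<'E'
import numpy as np, cv2
from bench import bot
from scipy.spatial.transform import Rotation as R
def W(c,p): return np.array(c["origin"])+np.array(c["rotation"]).reshape(3,3)@np.array(p)
def proj(c,P):
    q=np.array(c["rotation"]).reshape(3,3).T@(np.array(P)-np.array(c["origin"])); return q[0]/q[2]*c["fx"]+c["cx"], q[1]/q[2]*c["fy"]+c["cy"]
def save(c,n): cv2.imwrite("pics/"+n,np.ascontiguousarray(c["pixels"][:,:,::-1]))
def rep(cam,c,fn,thing):
    for d in getattr(bot,fn)(cam,thing)[:4]:
        w=W(c,d["location"]); print(cam,fn,thing,round(d["confidence"],2),w.round(3),np.round(proj(c,w)))
E
python3 - <<'E'
from h import *
s=bot.observe(); print({k:np.round(v,3) for k,v in s.items()})
ims=[]
for n in("top","side"):
    c=bot.read_camera(n); ims.append(c["pixels"]); print(n,np.round(c["origin"],3),np.round(c["rotation"],3).tolist(),c["fx"])
    for t in("unit_drawer0_handle","unit","round_grip","cam_head","salt_shaker","tart_tin"): rep(n,c,"tip_of",t)
    for t in("round_cutter","square_cutter","cam_head"): rep(n,c,"look_for",t)
    save(c,n+"0.png")
E
```

```text
{'time': np.float64(0.0), 'joints': array([-73.716,  19.072,  -3.705,  83.705,   1.238,  77.343,  -5.071]), 'qvel': array([ 0.107,  0.096, -0.063,  0.03 ,  0.005,  0.084, -0.046]), 'joint_torque': array([ 0.0000e+00, -6.2326e+01,  2.4000e-02, -3.8987e+01, -6.2000e-02,
        4.0000e-02,  0.0000e+00]), 'ee_pos': array([0.189, 0.596, 0.291]), 'ee_rot': array([-1.7992e+02,  4.0000e-03,  1.6242e+02]), 'contact_force': array([-0.597,  0.599,  0.255]), 'torque': array([ 0.063, -0.01 ,  0.046]), 'grip_force': np.float64(0.0), 'grip_width': np.float64(1.004)}
top [ 0.416 -0.063  1.694] [-173.704, -0.12, -88.593] 485.6167484939443Traceback (most recent call last):
  File "<stdin>", line 6, in <module>
  File "h.py", line 10, in rep
    w=W(c,d["location"]); print(cam,fn,thing,round(d["confidence"],2),w.round(3),np.round(proj(c,w)))
  File "h.py", line 4, in W
    def W(c,p): return np.array(c["origin"])+np.array(c["rotation"]).reshape(3,3)@np.array(p)
                                             ~~~~~~~~~~~~~~~~~~~~~~~~~~~~~~~^^^^^
ValueError: cannot reshape array of size 3 into shape (3,3)
```

```bash
sed -i 's/np.array(c\["rotation"\]).reshape(3,3)/RM(c)/; s/^def W/def RM(c): return R.from_euler("xyz",c["rotation"],degrees=True).as_matrix()\ndef W/' h.py; 
python3 - <<'E'
from h import *
for n in("top","side"):
    c=bot.read_camera(n); print(n,np.round(c["origin"],3),np.round(c["rotation"],3).tolist(),c["fx"])
    for t in("unit_drawer0_handle","unit","round_grip","cam_head","salt_shaker","tart_tin"): rep(n,c,"tip_of",t)
    for t in("round_cutter","square_cutter","cam_head"): rep(n,c,"look_for",t)
    save(c,n+"0.png")
E
```

```text
top [ 0.416 -0.063  1.694] [-173.704, -0.12, -88.593] 485.6167484939443
top tip_of unit_drawer0_handle 0.88 [0.592 0.086 0.079] [211. 194.]
top tip_of cam_head 0.76 [ 0.791 -0.263  0.079] [316. 138.]
top tip_of cam_head 0.68 [ 0.67  -0.503  0.088] [388. 174.]
top tip_of cam_head 0.63 [ 0.58  -0.596  0.083] [416. 202.]
top tip_of cam_head 0.52 [ 0.665 -0.359  0.079] [344. 175.]
top tip_of salt_shaker 0.73 [0.488 0.445 0.002] [109. 223.]
top tip_of tart_tin 0.75 [ 0.436 -0.323 -0.001] [330. 244.]
top look_for cam_head 0.79 [ 0.788 -0.27   0.078] [318. 139.]
top look_for cam_head 0.71 [ 0.584 -0.601  0.08 ] [417. 201.]
top look_for cam_head 0.52 [ 0.666 -0.361  0.08 ] [345. 175.]
top look_for cam_head 0.51 [ 0.672 -0.507  0.083] [389. 174.]
side [ 0.021 -0.733  0.742] [-128.327, -0.842, -40.68] 366.1299343087252
side tip_of unit_drawer0_handle 0.93 [0.59  0.086 0.079] [223. 158.]
side tip_of unit 0.91 [ 0.741  0.111 -0.   ] [253. 159.]
side tip_of cam_head 0.85 [ 0.666 -0.358  0.079] [347. 221.]
side tip_of cam_head 0.81 [ 0.667 -0.506  0.08 ] [396. 253.]
side tip_of cam_head 0.71 [ 0.577 -0.592  0.079] [407. 297.]
side tip_of cam_head 0.49 [ 0.788 -0.267  0.083] [348. 185.]
side tip_of salt_shaker 0.54 [ 0.488  0.442 -0.001] [147. 145.]
side tip_of tart_tin 0.71 [ 0.433 -0.325  0.004] [272. 277.]
side look_for round_cutter 0.15 [0.483 0.425 0.048] [145. 136.]
side look_for cam_head 0.78 [ 0.662 -0.519  0.075] [399. 258.]
side look_for cam_head 0.77 [ 0.659 -0.373  0.076] [349. 226.]
side look_for cam_head 0.77 [ 0.784 -0.286  0.075] [352. 191.]
side look_for cam_head 0.56 [ 0.575 -0.603  0.072] [411. 303.]
```

View pics/top0.png

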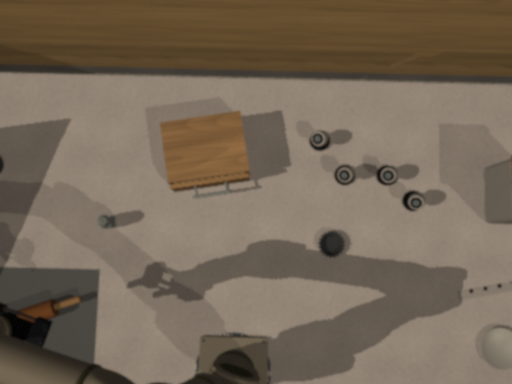

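View pics/side0.png

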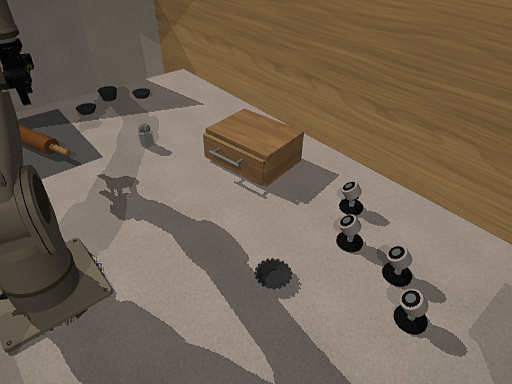

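Cam heads at side-picture pixels (347,221), (396,253), (407,297) and (348,185) have base distances of about 0.756, 0.837, 0.829 and 0.833 m. The first, at (0.666,-0.358), is the nearest. The tools only turn about tool z, so the 34° tilt has to come from pivoting the cutter in the pads. I'll confirm the camera in a crop and measure the unit's yaw and the lens azimuth.

```bash
python3 - <<'E'
from h import *
out=[]
for n,(u,v) in {"top":(345,175),"side":(349,230)}.items():
    c=bot.read_camera(n); p=np.ascontiguousarray(c["pixels"][v-32:v+32,u-32:u+32,::-1]); out.append(cv2.resize(p,(400,400),interpolation=cv2.INTER_CUBIC))
    def back(uv,z):
        d=RM(c)@np.array([(uv[0]-c["cx"])/c["fx"],(uv[1]-c["cy"])/c["fy"],1]); o=np.array(c["origin"]); return (o+d*(z-o[2])/d[2])[:2]
    for k in range(2):
        for t in ("unit_drawer0_handle","unit","cam_head"): rep(n,c,"tip_of",t)
        c=bot.read_camera(n)
    for t in ("unit_drawer0_handle","unit"):
        for d in bot.cut_out(n,t)[:1]:
            vv,uu=np.nonzero(d["mask"]); r=cv2.minAreaRect(np.c_[uu,vv].astype(np.float32))
            B=np.array([back(q,.082 if 'handle' in t else .12) for q in cv2.boxPoints(r)])
            e=np.diff(np.r_[B,B[:1]],axis=0); print(n,t,d["confidence"],len(uu),B.mean(0).round(3),np.linalg.norm(e,axis=1).round(3),np.degrees(np.arctan2(e[:,1],e[:,0])).round(1))
    for d in bot.cut_out(n,"cam_head"):
        vv,uu=np.nonzero(d["mask"]); print(n,"mask",len(uu),uu.mean(),vv.mean(),uu.min(),uu.max(),vv.min(),vv.max())
cv2.imwrite("pics/cam.png",np.hstack(out))
E
```

```text
top tip_of unit_drawer0_handle 0.61 [0.592 0.086 0.08 ] [212. 194.]
top tip_of unit 0.95 [ 0.744  0.112 -0.003] [208. 154.]
top tip_of cam_head 0.77 [ 0.579 -0.597  0.079] [416. 203.]
top tip_of cam_head 0.62 [ 0.667 -0.358  0.079] [344. 175.]
top tip_of cam_head 0.56 [ 0.67  -0.502  0.084] [387. 175.]
top tip_of cam_head 0.56 [ 0.791 -0.264  0.08 ] [317. 138.]
top tip_of unit_drawer0_handle 0.87 [0.591 0.084 0.08 ] [212. 194.]
top tip_of unit 0.77 [ 0.743  0.11  -0.002] [208. 154.]
top tip_of cam_head 0.81 [ 0.582 -0.594  0.082] [415. 201.]
top tip_of cam_head 0.78 [ 0.668 -0.503  0.086] [388. 175.]
top tip_of cam_head 0.72 [ 0.791 -0.263  0.081] [316. 138.]
top tip_of cam_head 0.57 [ 0.665 -0.36   0.08 ] [345. 175.]
top unit_drawer0_handle 0.58 891 [0.616 0.092] [0.265 0.064 0.264 0.064] [ -80.8 -170.9   99.1   10.1]
top unit 0.66 6059 [0.711 0.109] [0.276 0.274 0.271 0.273] [ -79.4 -169.7  100.4   11.3]
top mask 272 416.02941176470586 201.90441176470588 407 425 193 211
top mask 211 318.7251184834123 138.40758293838863 311 327 131 146
top mask 186 388.85483870967744 174.80107526881
[... 414 characters left out ...]
ndle 0.91 [0.592 0.087 0.079] [223. 158.]
side tip_of unit 0.98 [ 0.737  0.11  -0.003] [253. 160.]
side tip_of cam_head 0.83 [ 0.578 -0.594  0.081] [409. 297.]
side tip_of cam_head 0.67 [ 0.668 -0.504  0.081] [395. 252.]
side tip_of cam_head 0.61 [ 0.667 -0.361  0.078] [348. 221.]
side tip_of cam_head 0.52 [ 0.789 -0.272  0.081] [350. 186.]
side unit 0.82 5341 [0.684 0.063] [0.443 0.44  0.346 0.32 ] [  44.7  -80.4 -147.9  107.3]
side mask 468 398.7564102564103 256.8183760683761 387 411 245 269
side mask 615 413.41138211382116 302.52682926829266 399 427 289 316
side mask 370 349.7891891891892 224.96756756756756 339 360 214 235
side mask 317 351.7223974763407 190.33438485804416 342 361 180 200
```

View pics/cam.png

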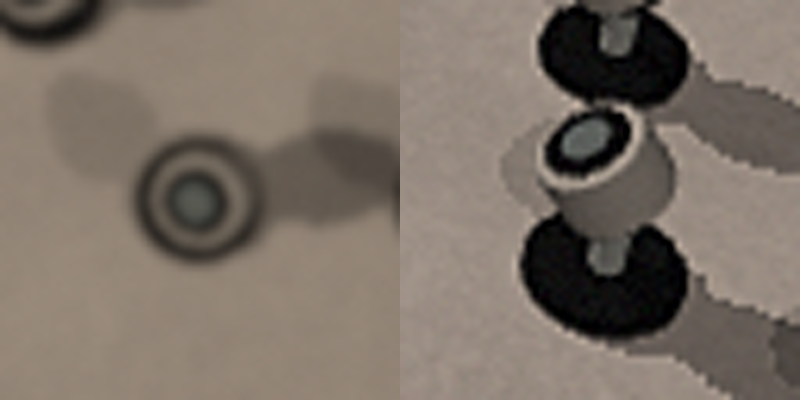

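The crop shows a white head with a dark-ringed lens at top (344,175) and side (347,220), on a full black foot centred at side (350,241). It is the nearest to the base, so it is the one meant. Next I'll work out its azimuth.

```bash
cat > az.py <<'E'
from h import *
from scipy.optimize import minimize
t=np.linspace(0,2*np.pi,60)
def disc(c0,n,r):
    n=n/np.linalg.norm(n); a=np.cross(n,[0.3,1,0.2]); a/=np.linalg.norm(a); b=np.cross(n,a)
    return c0+r*(np.outer(np.cos(t),a)+np.outer(np.sin(t),b))
def sil(c,P,S=8):
    m=np.zeros((384*S//2,512*S//2),np.uint8)
    return np.array([proj(c,p) for p in P])
def hullmask(c,P,roi,S=6):
    uv=(sil(c,P)+0.5-np.array(roi[:2]))*S
    m=np.zeros((roi[3]*S,roi[2]*S),np.uint8); cv2.fillConvexPoly(m,cv2.convexHull(np.round(uv).astype(np.int32)),1); return m
if __name__=="__main__":
    cs={};mk={}
    for n,g in (("top",(345,175)),("side",(349,225))):
        cs[n]=bot.read_camera(n)
        for d in bot.cut_out(n,"cam_head"):
            vv,uu=np.nonzero(d["mask"])
            if abs(uu.mean()-g[0])<5 and abs(vv.mean()-g[1])<6: mk[n]=d["mask"]; print(n,len(uu))
    roi={"top":(325,155,40,40),"side":(325,200,50,50)}
    big={n:cv2.resize(mk[n][roi[n][1]:roi[n][1]+roi[n][3],roi[n][0]:roi[n][0]+roi[n][2]].astype(np.uint8),None,fx=6,fy=6,interpolation=cv2.INTER_NEAREST) for n in mk}
    def cost(p):
        x,y,az,L=p; n=np.array([np.sin(.6)*np.cos(az),np.sin(.6)*np.sin(az),np.cos(.6)]); l=np.array([x,y,.082]); s=0
        P=np.r_[disc(l,n,.026),disc(l-L*n,n,.026)]
        for k in mk:
            m=hullmask(cs[k],P,roi[k]); s+=(m!=big[k]).sum()/36
        return s
    for a0 in np.radians([110,130,150,170,190]):
        r=minimize(cost,[.666,-.36,a0,.045],method="Nelder-Mead",options=dict(initial_simplex=np.array([.666,-.36,a0,.045])+np.r_[np.zeros((1,4)),np.diag([.006,.006,.3,.02])]))
        print(r.x[:2].round(4),np.degrees(r.x[2]).round(1),r.x[3].round(3),r.fun)
    # foot
    c=cs["side"]; g=c["pixels"].max(2); lab=cv2.connectedComponents((g<45).astype(np.uint8))[1]; M=lab==lab[248,349]
    vv,uu=np.nonzero(M); print("foot",len(uu),uu.min(),uu.max(),vv.min(),vv.max())
    for z in(.004,.01):
        f=lambda q:(lambda h:sum(((h[:,0].min()-uu.min()+.5)**2,(h[:,0].max()-uu.max()-.5)**2,(h[:,1].max()-vv.max()-.5)**2)))(sil(c,disc(np.array([q[0],q[1],z]),np.array([0,0,1.]),.036)))
        r=minimize(f,[.68,-.36],method="Nelder-Mead"); print(z,r.x.round(4),r.fun)
E
python3 az.py
```

```text
top 216
side 350
[ 0.6657 -0.3574] 122.3 0.032 82.88888888888889
[ 0.6641 -0.358 ] 138.1 0.032 91.88888888888889
[ 0.6606 -0.3673] 185.1 0.031 93.66666666666667
[ 0.6607 -0.3678] 189.3 0.031 94.61111111111111
[ 0.6612 -0.3691] 196.9 0.032 98.80555555555554
foot 348 336 362 232 251
0.004 [ 0.6768 -0.3729] 0.11386827550319166
0.01 [ 0.6718 -0.3756] 0.03527425679000511
```

Emit:
drive_tool(
  targets=[
    [[0,0,0,0.125],[0,0,0,0.125],[0,0,0,0.125],[0,0,0,0.125],[0,0,0,0.125],[0,0,0,0.125],[0,0,0,0.125],[0,0,0,0.125],[0,0,0,0.1]],
  ],
  claw=2.6,
)

```text
time: 3.25
ee_pos: [0.1887, 0.5959, 0.2923]
ee_rot: [180.0, -0.0, 99.0]
contact_force: [-0.2, -0.2, 0.1]
grip_width: 0.403
grip_force: 0.0
```

Emit:
drive_tool(
  targets=[
    [[-3.17,1.72,0,-0.014],[-3.17,1.72,0,0],[-3.17,1.72,0,0],[-3.17,1.72,0,0],[-3.17,1.72,0,0],[-3.17,1.72,0,0],[-3.17,1.72,0,0],[-3.17,1.72,0,0],[-3.17,1.72,0,0],[-3.17,1.72,0,0],[-3.17,1.72,0,0],[-3.17,1.72,0,0]],
  ],
)

```text
time: 4.25
ee_pos: [0.4597, 0.2561, 0.2926]
ee_rot: [180.0, -0.0, 100.2]
contact_force: [-0.4, 0.7, -0.6]
grip_width: 0.299
grip_force: 0.0
```

Emit:
drive_tool(
  targets=[
    [[-3.17,1.72,0.5,0],[-3.17,1.72,1,0],[-3.17,1.72,1.5,0],[-3.17,1.72,1.5,0],[-3.17,1.72,1.5,0],[-3.17,1.72,1.5,0],[0,0,0,0]],
  ],
)

```text
time: 4.83
ee_pos: [0.5958, 0.0811, 0.2143]
ee_rot: [-179.8, 0.3, 99.7]
contact_force: [0.4, -2.2, 0.2]
grip_width: 0.298
grip_force: 0.0
```

```bash
python3 - <<'E'
from az import *
c=bot.read_camera("side"); s=bot.observe(); print(s["ee_pos"],s["ee_rot"])
rep("side",c,"tip_of","unit_drawer0_handle")
u0,v0,w=322,200,50; S=8; tiles=[]
for az,l in ((105,(.666,-.359)),(122,(.666,-.359)),(140,(.665,-.360)),(155,(.664,-.361))):
    a=np.radians(az); n=np.array([np.sin(.6)*np.cos(a),np.sin(.6)*np.sin(a),np.cos(.6)]); l=np.array([*l,.082])
    im=cv2.resize(np.ascontiguousarray(c["pixels"][v0:v0+w,u0:u0+w,::-1]),None,fx=S,fy=S,interpolation=cv2.INTER_NEAREST)[:, :]
    for P,col in ((disc(l,n,.026),(0,0,255)),(disc(l-.035*n,n,.026),(0,255,0)),(disc(np.array([l[0]-n[0]*.03,l[1]-n[1]*.03,.008]),np.array([0,0,1.]),.036),(255,100,0))):
        cv2.polylines(im,[np.round((sil(c,P)+.5-[u0,v0])*S).astype(np.int32)],True,col,1)
    tiles.append(im[:300]); 
cv2.imwrite("pics/ov.png",np.vstack([np.hstack(tiles[:2]),np.hstack(tiles[2:])]))
E
```

```text
[0.59480603 0.08429837 0.21541473] [-1.79853733e+02  1.56116331e-01  9.98504360e+01]
side tip_of unit_drawer0_handle 0.73 [0.593 0.088 0.078] [224. 158.]
```

View pics/ov.png

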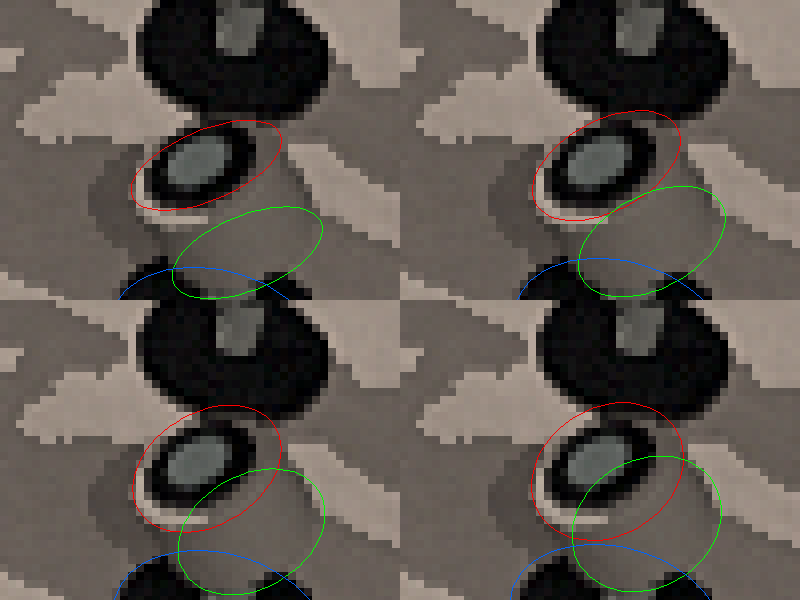

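```bash
python3 - <<'E'
from az import *
c=bot.read_camera("side"); g=cv2.imread("pics/side0.png").max(2)
S=8;u0,v0=330,205
G=cv2.resize(g[v0:v0+30,u0:u0+36].astype(np.float32),None,fx=S,fy=S,interpolation=cv2.INTER_CUBIC)
for th in(60,75,90,105):
    cs=cv2.findContours((G<th).astype(np.uint8),cv2.RETR_EXTERNAL,cv2.CHAIN_APPROX_NONE)[0]
    for k in cs:
        if 300<len(cv2.convexHull(k))*0+cv2.contourArea(k)and cv2.pointPolygonTest(cv2.convexHull(k),((346.5-u0)*S,(220.5-v0)*S),False)>0:
            e=cv2.fitEllipse(cv2.convexHull(k)); print(th,cv2.contourArea(k)/64,((np.array(e[0])+.5)/S-.5+[u0,v0]).round(2),(np.array(e[1])/S).round(2),round(e[1][0]/e[1][1],3),round(e[2],1))
for az in range(95,170,10):
    a=np.radians(az); n=np.array([np.sin(.6)*np.cos(a),np.sin(.6)*np.sin(a),np.cos(.6)])
    e=cv2.fitEllipse(sil(c,disc(np.array([.665,-.36,.082]),n,.019)).astype(np.float32)); print(az,np.round(e[0],1),np.round(e[1],2),round(e[1][0]/e[1][1],3),round(e[2],1))
E
```

```text
60 103.1015625 [346.6  220.26] [ 9.7  14.64] 0.663 59.1
75 303.2265625 [349.44 209.43] [23.19 34.99] 0.663 34.1
90 316.8984375 [349.83 209.08] [22.99 36.28] 0.634 32.6
105 563.015625 [349.46 218.17] [32.64 41.21] 0.792 16.7
95 [347.2 220.5] [ 5.4  14.74] 0.366 70.9
105 [347.3 220.5] [ 6.42 14.71] 0.437 67.1
115 [347.3 220.5] [ 7.5  14.68] 0.511 63.8
125 [347.3 220.5] [ 8.6  14.66] 0.587 61.1
135 [347.3 220.5] [ 9.68 14.64] 0.661 59.1
145 [347.3 220.5] [10.71 14.63] 0.732 57.9
155 [347.3 220.5] [11.66 14.62] 0.797 58.1
165 [347.3 220.5] [12.48 14.63] 0.853 60.2
```

Emit:
drive_tool(
  targets=[
    [[0.3,-0.3,2.0,0],[0,0,2.0,0],[0,0,2.0,0],[0,0,2.2,0],[0,0,0,0]],
  ],
)

```text
time: 5.4
ee_pos: [0.5882, 0.093, 0.1321]
ee_rot: [-179.7, -0.0, 100.4]
contact_force: [-0.9, -0.7, -0.5]
grip_width: 0.3
grip_force: 0.0
```

Emit:
drive_tool(
  targets=[
    [[0,0,0,0],[0,0,0,0],[0,0,0,0],[0,0,0,0],[0,0,0,0],[0,0,0,0]],
  ],
  claw=0,
  force=25,
)

```text
time: 5.9
ee_pos: [0.5915, 0.0917, 0.1369]
ee_rot: [179.8, -0.1, 100.2]
contact_force: [-0.3, 1.5, 6.6]
grip_width: 0.119
grip_force: 25.0
```

Emit:
drive_tool(
  targets=[
    [[0,-0.6,0,0],[0,-1.2,0,0],[0,-1.5,0,0],[0,-1.5,0,0],[0,-1.5,0,0],[0,-1.5,0,0],[0,-1.5,0,0],[0,-1.2,0,0],[0,-0.8,0,0],[0,-0.6,0,0],[0,-0.5,0,0],[0,-0.5,0,0]],
  ],
)

```text
time: 6.9
ee_pos: [0.4645, 0.0692, 0.1369]
ee_rot: [179.8, -0.1, 100.2]
contact_force: [1.6, 3.3, 8.7]
grip_width: 0.113
grip_force: 25.0
```

Emit:
drive_tool(
  targets=[
    [[0,-0.4,0,0],[0,-0.4,0,0],[0,-0.4,0,0],[0,-0.4,0,0],[0,-0.2,0,0],[0,-0.2,0,0],[0,0,0,0],[0,0,0,0]],
  ],
)

```text
time: 7.57
ee_pos: [0.446, 0.0659, 0.1369]
ee_rot: [179.6, -0.1, 100.2]
contact_force: [6.4, 3.6, 2.2]
grip_width: 0.116
grip_force: 25.0
```

```bash
python3 - <<'E'
from h import *
s=bot.observe(); print(s["ee_pos"],s["ee_rot"],s["contact_force"])
E
```

```text
[0.44597259 0.06592094 0.1368955 ] [ 1.79632248e+02 -9.77951104e-02  1.00225511e+02] [6.38847005 3.63422095 2.15322864]
```

Emit:
drive_tool(
  targets=[
    [[0,0,0,0],[0,0,0,0],[0,0,0,0],[0,0,-1,0],[0,0,-2.5,0],[0,0,-3,0],[0,0,-3,0],[3.5,0,-2,0],[3.8,0,0,0],[3.8,0,0,0],[3.8,0,0,0],[3,0,0,0]],
  ],
  claw=3,
)

```text
time: 8.57
ee_pos: [0.4111, 0.2435, 0.2511]
ee_rot: [180.0, -0.0, 100.3]
contact_force: [-0.2, -0.2, 1.3]
grip_width: 0.348
grip_force: 0.0
```

```bash
python3 - <<'E'
from h import *
for n in("top","side"):
    c=bot.read_camera(n); save(c,n+"1.png")
    for t in("unit_drawer0_handle","round_grip","round_cutter","square_cutter"): rep(n,c,"tip_of",t)
    rep(n,c,"look_for","round_cutter")
    im=c["pixels"]; u,v=(205,195) if n=="top" else (225,165)
    p=cv2.resize(np.ascontiguousarray(im[v-45:v+45,u-50:u+50,::-1]),(400,360),interpolation=cv2.INTER_CUBIC)
    if n=="top": q=p
cv2.imwrite("pics/drw.png",np.hstack([q,p]))
E
```

```text
top tip_of unit_drawer0_handle 0.76 [0.446 0.06  0.084] [218. 238.]
top tip_of round_grip 0.51 [ 0.665 -0.359  0.076] [344. 176.]
top tip_of round_cutter 0.79 [0.586 0.025 0.014] [230. 198.]
top tip_of square_cutter 0.61 [0.567 0.141 0.02 ] [197. 202.]
side tip_of unit_drawer0_handle 0.71 [0.446 0.063 0.078] [189. 179.]
side tip_of round_grip 0.43 [0.586 0.023 0.08 ] [234. 167.]
side tip_of square_cutter 0.6 [0.569 0.141 0.019] [209. 169.]
side look_for round_cutter 0.53 [0.582 0.022 0.051] [233. 175.]
side look_for round_cutter 0.4 [ 0.438 -0.319  0.011] [272. 273.]
side look_for round_cutter 0.27 [0.548 0.076 0.064] [215. 169.]
```

View pics/drw.png

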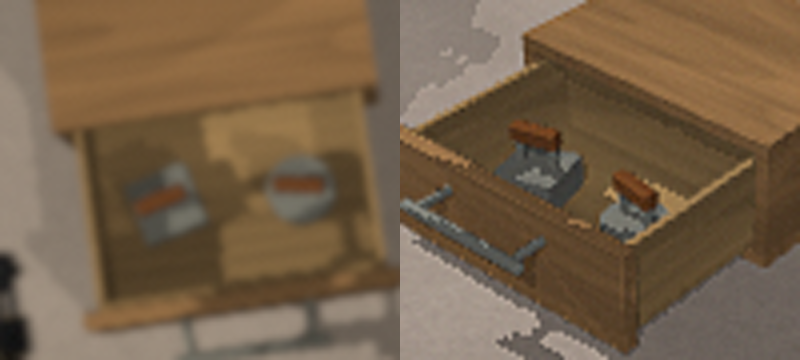

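Round cutter: disc shell at top (230,197), grip at side (234,167). Square cutter is to its left at (197,202). The drawer is fully out. Next I'll measure the grip bar.

```bash
python3 - <<'E'
from h import *
c=bot.read_camera("top"); im=cv2.imread("pics/top1.png"); u0,v0=215,182
p=cv2.resize(im[v0:v0+26,u0:u0+30].astype(np.float32),None,fx=6,fy=6,interpolation=cv2.INTER_CUBIC); b,g,r=cv2.split(p)
def back(uv,z):
    d=RM(c)@np.array([(uv[0]-c["cx"])/c["fx"],(uv[1]-c["cy"])/c["fy"],1]); o=np.array(c["origin"]); return (o+d*(z-o[2])/d[2])[:2]
print(r[85,85],g[85,85],b[85,85])
for th in(1.5,1.6,1.8):
    m=((r/(g+1)>th)).astype(np.uint8)
    for k in cv2.findContours(m,cv2.RETR_EXTERNAL,cv2.CHAIN_APPROX_NONE)[0]:
        if cv2.contourArea(k)>400:
            q=cv2.minAreaRect(k); B=(cv2.boxPoints(q)+.5)/6-.5+[u0,v0]; w=np.array([back(x,.085) for x in B]); e=np.diff(w,axis=0)
            print(th,w.mean(0).round(4),np.linalg.norm(e,axis=1).round(3),np.degrees(np.arctan2(e[:,1],e[:,0])).round(1), B.mean(0))
c=bot.read_camera("side")
for i in range(2):
    for t in("round_grip","round_cutter"): rep("side",c,"tip_of",t)
    c=bot.read_camera("side")
print(proj(c,[.586,.024,.080]))
E
```

```text
103.69028 63.75377 34.567352
1.5 [0.5863 0.0258] [0.035 0.007 0.035] [ -88.6 -178.3   91.4] [229.33333349 195.66666651]
side tip_of round_grip 0.46 [0.587 0.026 0.08 ] [234. 167.]
side tip_of round_cutter 0.63 [0.584 0.025 0.02 ] [233. 183.]
side tip_of round_grip 0.57 [0.586 0.028 0.078] [233. 167.]
(np.float64(233.8012190466628), np.float64(167.2012814282556))
```

Emit:
drive_tool(
  targets=[
    [[0,0,0,0.08],[0,0,0,0.08],[-2.76,2.14,0,0],[-2.76,2.14,0,0],[-2.76,2.14,0,0],[-2.76,2.14,0,0],[-2.76,2.14,0,0],[-2.76,2.14,0,0],[-2.76,2.14,0,0],[-2.76,2.14,0,0],[0,0,0,0],[0,0,0,0]],
  ],
  claw=4,
)

```text
time: 10.57
ee_pos: [0.588, 0.0212, 0.2498]
ee_rot: [-180.0, 0.1, 90.8]
contact_force: [-0.3, 0.5, -0.1]
grip_width: 0.46
grip_force: 0.0
```

Emit:
drive_tool(
  targets=[
    [[0,0,1,0],[0,0,1,0],[0,0,1,0],[0,0,0,0],[0,0,0,0],[0,0,0,0]],
  ],
)

```text
time: 11.07
ee_pos: [0.5873, 0.0237, 0.2203]
ee_rot: [-180.0, -0.0, 91.1]
contact_force: [-0.2, 0.1, -0.3]
grip_width: 0.46
grip_force: 0.0
```

```bash
python3 - <<'E'
from h import *
for i in range(3):
    bot.read_camera("top"); s=bot.observe(); print(s["ee_pos"],s["ee_rot"],s["contact_force"],s["grip_width"])
E
```

```text
[0.58749374 0.02359383 0.2205865 ] [ 1.79971098e+02 -1.59018962e-02  9.10572112e+01] [ 0.02203995 -0.06386161 -0.3570083 ] 0.46012740635458005
[0.58760271 0.02348239 0.22071916] [ 1.79953388e+02 -1.75621477e-02  9.10469294e+01] [-0.2061784  -0.58038503  0.8355259 ] 0.45935933603622436
[0.58761473 0.02339585 0.22074561] [ 1.79949824e+02 -1.84896519e-02  9.10397028e+01] [0.41489962 0.35116707 1.10007491] 0.46123583091941817
```

Adjust +2 mm along tool x and lower 8.7 cm, to a TCP height of 0.134.

Emit:
drive_tool(
  targets=[
    [[0.2,-0.1,1.5,0],[0,0,1.5,0],[0,0,1.5,0],[0,0,1.5,0],[0,0,1.2,0],[0,0,0.9,0],[0,0,0.6,0],[0,0,0,0],[0,0,0,0]],
  ],
)

```text
time: 11.97
ee_pos: [0.5866, 0.0252, 0.1335]
ee_rot: [180.0, -0.0, 91.0]
contact_force: [0.3, -0.3, 0.4]
grip_width: 0.461
grip_force: 0.0
```

Emit:
drive_tool(
  targets=[
    [[0,0,0,0],[0,0,0,0],[0,0,0,0],[0,0,0,0],[0,0,0,0],[0,0,0,0],[0,0,0,0]],
  ],
  claw=0,
  force=20,
)

```text
time: 12.55
ee_pos: [0.5865, 0.0253, 0.1335]
ee_rot: [180.0, -0.0, 91.0]
contact_force: [-1.0, 0.0, 2.9]
grip_width: 0.162
grip_force: 19.9
```

Emit:
drive_tool(
  targets=[
    [[0,0,-1,0],[0,0,-2.6,0],[0,0,-3,0],[0,0,-3,0],[0,0,-2.6,-0.079],[0,0,-1.4,-0.079],[0,0,0,0]],
  ],
)

```text
time: 13.13
ee_pos: [0.5876, 0.025, 0.2735]
ee_rot: [179.7, -0.0, 100.3]
contact_force: [0.2, 0.6, -1.2]
grip_width: 0.158
grip_force: 19.9
```

Emit:
drive_tool(
  targets=[
    [[-2,1.8,0,0],[-2.3,2.1,0,0],[-2.3,2.1,0,0],[-2.3,2.1,0,0],[-2.3,2.1,0,0],[-1.6,1.5,0,0],[-0.9,1,0,0],[0,0,0,0],[0,0,0,0],[0,0,0,0]],
  ],
)

```text
time: 13.97
ee_pos: [0.7349, -0.0868, 0.2686]
ee_rot: [-179.9, -0.0, 100.0]
contact_force: [0.0, 0.1, -1.9]
grip_width: 0.158
grip_force: 19.9
```

```bash
python3 - <<'E'
from h import *
n="side"
c=bot.read_camera(n); save(c,"lift.png"); s=bot.observe(); print(s["ee_pos"],s["ee_rot"],s["contact_force"],s["grip_width"],s["joints"])
for t in("round_grip","round_cutter","unit"): rep(n,c,"tip_of",t)
E
```

```text
[ 0.73490997 -0.08645792  0.26902312] [-1.79973282e+02 -4.29753970e-02  1.00089869e+02] [-0.49464562  0.90741629 -0.24566683] 0.1564962680807116 [-14.74920186  37.18285643  30.77812535  65.75415636 -18.2464327
  81.63096728  23.48637473]
side tip_of round_grip 0.71 [ 0.737  0.111 -0.003] [253. 160.]
side tip_of round_grip 0.56 [ 0.733 -0.083  0.215] [295. 128.]
side tip_of round_cutter 0.51 [ 0.735 -0.086  0.156] [294. 145.]
side tip_of unit 0.8 [ 0.739  0.11  -0.003] [253. 160.]
```

View pics/lift.png

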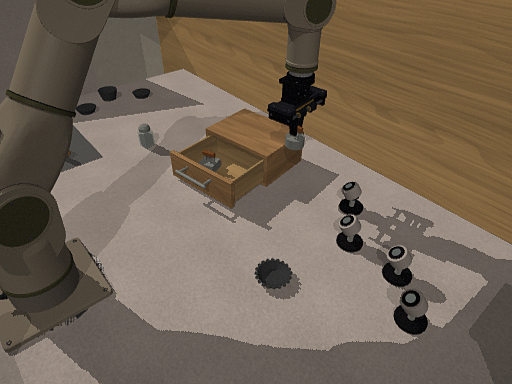

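Emit:
drive_tool(
  targets=[
    [[0,0,1.2,0],[0,0,2,0],[0,0,1.2,0],[0.5,0,0.7,0],[1,0,0,0],[0.7,0,0,0],[0.3,0,0,0],[0,0,0,0],[0,0,0,0]],
  ],
  force=8,
)

```text
time: 14.92
ee_pos: [0.7313, -0.0624, 0.2192]
ee_rot: [179.9, 0.0, 100.1]
contact_force: [0.8, -0.1, -0.0]
grip_width: 0.156
grip_force: 8.0
```

Emit:
drive_tool(
  targets=[
    [[0.3,0,0,0],[0.3,0,0,0],[0.3,0,0,0],[0.3,0,0,0],[0,0,0,0],[0,0,0,0]],
  ],
)

```text
time: 15.42
ee_pos: [0.729, -0.051, 0.2185]
ee_rot: [180.0, 0.0, 100.1]
contact_force: [-0.1, -2.2, 1.3]
grip_width: 0.156
grip_force: 8.0
```

Emit:
drive_tool(
  targets=[
    [[0.3,0,0,0],[0.3,0,0,0],[0.3,0,0,0],[0.3,0,0,0],[0.3,0,0,0],[0.2,0,0,0],[0,0,0,0],[0,0,0,0]],
  ],
)

```text
time: 16.08
ee_pos: [0.7259, -0.0335, 0.218]
ee_rot: [-180.0, -0.0, 100.1]
contact_force: [0.7, -1.4, 0.9]
grip_width: 0.16
grip_force: 8.0
```

```bash
python3 - <<'E'
from h import *
n="side"
for i in range(3):
    c=bot.read_camera(n); s=bot.observe()
    for t in("round_grip","round_cutter"): rep(n,c,"tip_of",t)
print(s["ee_pos"],s["ee_rot"],s["contact_force"],s["grip_width"],s["time"])
u,v=proj(c,[.74,-.04,.15]); u,v=int(u),int(v)
cv2.imwrite("pics/tilt.png",cv2.resize(np.ascontiguousarray(c["pixels"][v-30:v+30,u-40:u+40,::-1]),None,fx=8,fy=8,interpolation=cv2.INTER_CUBIC))
E
```

```text
side tip_of round_grip 0.66 [ 0.727 -0.037  0.168] [281. 136.]
side tip_of round_cutter 0.61 [ 0.729 -0.063  0.114] [286. 154.]
side tip_of round_grip 0.67 [ 0.725 -0.036  0.167] [281. 136.]
side tip_of round_cutter 0.55 [ 0.731 -0.066  0.115] [288. 154.]
side tip_of round_cutter 0.45 [0.57  0.139 0.02 ] [210. 169.]
side tip_of round_grip 0.71 [ 0.725 -0.035  0.166] [280. 136.]
side tip_of round_cutter 0.76 [ 0.73  -0.066  0.114] [287. 154.]
[ 0.72577341 -0.03400497  0.21779137] [-1.79961599e+02 -3.17759953e-02  1.00087422e+02] [ 0.20874389 -0.45608564 -0.86111156] 0.15753374804452996 16.4333
```

View pics/tilt.png

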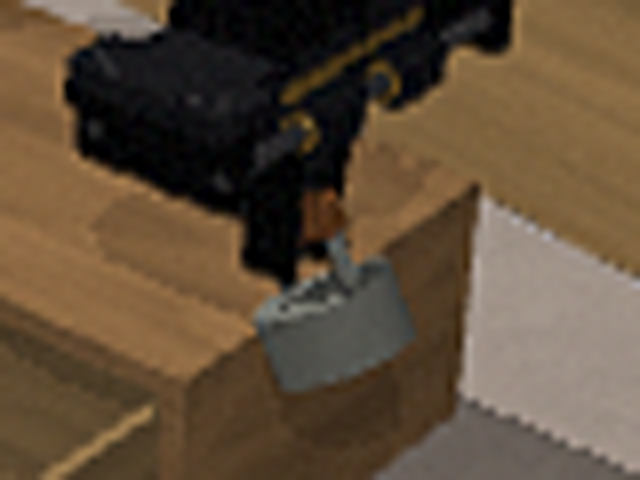

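Emit:
drive_tool(
  targets=[
    [[0.15,0,0,0],[0.11,0,0,0],[0,0,0,0],[0,0,0,0]],
  ],
)

```text
time: 16.87
ee_pos: [0.7254, -0.0318, 0.2181]
ee_rot: [-180.0, 0.0, 100.1]
contact_force: [0.4, -1.5, -0.1]
grip_width: 0.16
grip_force: 8.0
```

Emit:
drive_tool(
  targets=[
    [[0,0,0,0],[0,0,0,0],[-0.5,0,0,0],[-2,0,-1,0],[-3,0,-2,0],[-3,0,-2,0],[0,0,-1,0],[0,0,0,0],[0,0,0,0]],
  ],
  force=35,
)

```text
time: 17.62
ee_pos: [0.7406, -0.1149, 0.2782]
ee_rot: [179.9, -0.1, 100.1]
contact_force: [0.1, 0.7, -2.4]
grip_width: 0.157
grip_force: 35.0
```

```bash
cat > m.py <<'E'
from h import *
cnt=0;ps=[]
for i in range(3):
  for n in("side","top"):
    c=bot.read_camera(n); s=bot.observe(); G=np.array(s["ee_pos"])-[0,0,.051]; v=[]
    for t in("round_grip","round_cutter"):
        L=[W(c,d["location"]) for d in bot.tip_of(n,t)]; L=[w for w in L if np.linalg.norm(w-G)<.1]
        v.append(min(L,key=lambda w:np.linalg.norm(w-G)) if L else None)
    if all(x is not None for x in v):
        d=v[0]-v[1]; ps.append(np.r_[v[0],v[1]]); print(n,v[0].round(3),v[1].round(3),"len",np.linalg.norm(d).round(4),"tilt",np.degrees(np.arctan2(np.hypot(d[0],d[1]),d[2])).round(1),"az",np.degrees(np.arctan2(d[1],d[0])).round(1))
print(np.mean(ps,0).round(4)); print(np.round(s["ee_pos"],4),np.round(s["ee_rot"],2),s["grip_width"],s["time"],np.round(s["joints"],1))
E
python3 m.py
```

```text
side [ 0.74  -0.116  0.229] [ 0.745 -0.149  0.176] len 0.0632 tilt 32.0 az 98.9
side [ 0.738 -0.114  0.227] [ 0.743 -0.15   0.177] len 0.0618 tilt 36.3 az 98.1
[ 0.7389 -0.1147  0.2282  0.7441 -0.1494  0.1765]
[ 0.7404 -0.1154  0.2782] [ 1.8000e+02 -1.0000e-02  1.0008e+02] 0.15528739522079973 18.4167 [-12.   38.3  31.   63.  -18.8  83.3  25.6]
```

Emit:
drive_tool(
  targets=[
    [[0,0,-0.7,-0.1218],[0,0,-0.7,-0.1218],[0,0,-0.7,-0.1218],[0,0,-0.76,-0.1218],[0,0,0,-0.1218],[0,0,0,0]],
  ],
)

```text
time: 19.02
ee_pos: [0.7405, -0.1156, 0.3076]
ee_rot: [180.0, 0.0, 135.3]
contact_force: [-0.2, -0.1, -0.2]
grip_width: 0.156
grip_force: 35.0
```

Emit:
drive_tool(
  targets=[
    [[-0.07,-1.5,0,0],[0,-2.5,0,0],[0,-3,0,0],[0,-3,0,0],[0,-3,0,0],[0,-3,0,0],[0,-3,0,0],[0,-2.2,0,0],[0,-1.4,0,0],[0,0,0,0],[0,0,0,0],[0,0,0,0]],
  ],
)

```text
time: 20.02
ee_pos: [0.5821, -0.274, 0.3065]
ee_rot: [180.0, -0.0, 135.0]
contact_force: [0.3, 0.4, -0.8]
grip_width: 0.154
grip_force: 35.0
```

```bash
python3 m.py; python3 - <<'E'
from h import *
for n in("side","top"):
    c=bot.read_camera(n); save(c,n+"f.png")
    for t in("cam_head",): rep(n,c,"tip_of",t)
E
```

```text
side [ 0.585 -0.274  0.26 ] [ 0.604 -0.295  0.205] len 0.0616 tilt 27.8 az 132.1
side [ 0.581 -0.276  0.257] [ 0.607 -0.301  0.205] len 0.0627 tilt 35.0 az 137.3
side [ 0.579 -0.279  0.258] [ 0.604 -0.298  0.204] len 0.0622 tilt 29.5 az 142.1
[ 0.5818 -0.2763  0.2581  0.6051 -0.2978  0.2047]
[ 0.581  -0.2756  0.3068] [179.99  -0.   134.97] 0.15805771058991946 20.8167 [  0.1  22.2  28.6  80.9 -10.6  79.6  73.8]
side tip_of cam_head 0.94 [ 0.662 -0.362  0.079] [347. 222.]
side tip_of cam_head 0.86 [ 0.58  -0.594  0.082] [409. 296.]
side tip_of cam_head 0.84 [ 0.79  -0.269  0.082] [349. 186.]
side tip_of cam_head 0.56 [ 0.669 -0.505  0.081] [396. 252.]
top tip_of cam_head 0.53 [ 0.79  -0.264  0.078] [317. 138.]
top tip_of cam_head 0.5 [ 0.672 -0.503  0.09 ] [388. 174.]
top tip_of cam_head 0.5 [ 0.578 -0.597  0.08 ] [416. 203.]
```

View pics/sidef.png

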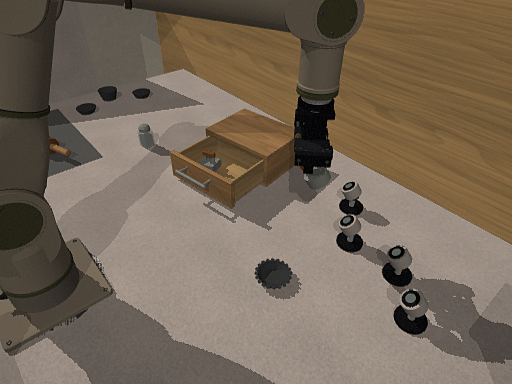

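```bash
cat > fit.py <<'E'
from az import *
s=bot.observe(); G=np.array(s["ee_pos"])-[0,0,.051]; yaw=np.radians(s["ee_rot"][2])
c=bot.read_camera("side"); M=None
for d in bot.cut_out("side","round_cutter"):
    vv,uu=np.nonzero(d["mask"]); q=proj(c,G-[0,0,.04])
    if np.hypot(uu.mean()-q[0],vv.mean()-q[1])<20: M=d["mask"]; print("mask",d["confidence"],len(uu),uu.min(),uu.max(),vv.min(),vv.max()); break
u0,v0,w=[int(x) for x in (q[0]-30,q[1]-30,60)]; S=6
big=cv2.resize(M[v0:v0+w,u0:u0+w].astype(np.uint8),None,fx=S,fy=S,interpolation=cv2.INTER_NEAREST)
dark=cv2.resize(c["pixels"][v0:v0+w,u0:u0+w].max(2),None,fx=S,fy=S,interpolation=cv2.INTER_NEAREST)<60
orange=cv2.resize((c["pixels"][v0:v0+w,u0:u0+w,0].astype(int)>1.5*c["pixels"][v0:v0+w,u0:u0+w,2]).astype(np.uint8),None,fx=S,fy=S,interpolation=cv2.INTER_NEAREST)
def model(th,e,du,dv):
    n=np.array([np.sin(th)*np.cos(yaw),np.sin(th)*np.sin(yaw),np.cos(th)]); t=np.array([np.cos(th)*np.cos(yaw),np.cos(th)*np.sin(yaw),-np.sin(th)])
    m=G-.0605*n+e*t
    return hullmask(c,np.r_[disc(m,n,.029),disc(m+.03*n,n,.029)],(u0-du,v0-dv,w,w),S)
for e in(-.002,0,.002):
  best=[]
  for deg in range(22,46,1):
    b=min(((big==1)&(m==0)).sum()+((m==1)&(big==0)&~dark).sum() for du in(-1,-.5,0,.5,1) for dv in(-1,-.5,0,.5,1) for m in[model(np.radians(deg),e,du,dv)])/36
    best.append((round(b,1),deg))
  print(e,sorted(best)[:6])
cv2.imwrite("pics/fit.png",cv2.resize(np.ascontiguousarray(c["pixels"][v0:v0+w,u0:u0+w,::-1]),None,fx=9,fy=9,interpolation=cv2.INTER_CUBIC))
E
python3 fit.py
```

```text
mask 0.68 454 301 330 166 189
-0.002 [(np.float64(26.2), 33), (np.float64(28.1), 31), (np.float64(28.1), 32), (np.float64(28.4), 30), (np.float64(29.2), 34), (np.float64(30.5), 29)]
0 [(np.float64(26.1), 32), (np.float64(26.2), 34), (np.float64(26.2), 36), (np.float64(26.4), 35), (np.float64(28.5), 31), (np.float64(28.8), 33)]
0.002 [(np.float64(25.6), 38), (np.float64(25.7), 35), (np.float64(26.2), 36), (np.float64(26.3), 33), (np.float64(26.3), 34), (np.float64(26.7), 37)]
```

View pics/fit.png

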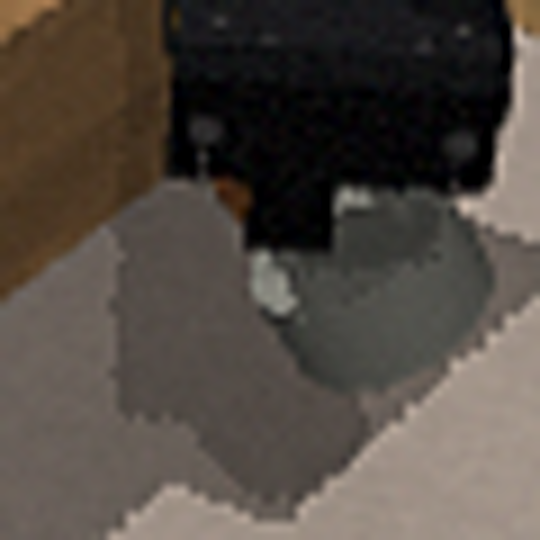

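The tilt fits 34°, and the mouth is within about 2 mm of target. I'll check the drawer once more and hand in.

```bash
python3 - <<'E'
from h import *
c=bot.read_camera("side"); rep("side",c,"tip_of","unit_drawer0_handle"); rep("side",c,"tip_of","square_cutter")
s=bot.observe(); print(s["ee_pos"],s["time"],np.abs(s["qvel"]).max())
print(bot.job_done())
E
```

```text
side tip_of unit_drawer0_handle 0.78 [0.448 0.061 0.081] [190. 178.]
side tip_of square_cutter 0.57 [0.571 0.139 0.02 ] [210. 168.]
side tip_of square_cutter 0.16 [ 0.584 -0.276  0.255] [309. 163.]
[ 0.58099091 -0.27559272  0.30678867] 21.3667 0.12373933170377553
the job is handed in; nothing more can be done
None
```

I handed the job in at 21.4 s with the drawer fully open, the square cutter still in it, and the round cutter held steady 15 cm out from the nearest camera's lens. Its cutting edge measured within about 2 mm of the aim point, and its tilt about 34°, to within a few degrees.

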